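Slide the carafe onto the black mat

TASK

Slide the glass carafe across the tabletop, without lifting or tipping it, and leave it standing in the middle of the round black mat (not the cork one), with its whole foot on the mat. Leave the two mugs and the steel canister where they stand.

Things in the scene. Friction and masses are not known exactly. Their poses are not given: they have to be found in the camera images.
- carafe_mid (a point): Loose glass carafe, dark below, white lid and side handle; 123 mm high, 0.3 to 0.6 kg. The point lies on the axis of its round body, 60 mm up; z is up. Body: a near-upright wall 115 mm across, 1 to 104 mm up; foot 92 mm across. The handle reaches 90 mm from the axis towards (-0.79, -0.61) in x, y, 30 to 114 mm up, and starts facing away from the robot. Pushed 25 to 70 mm up it slides, not tips.
- carafe_handle (a point): The middle of the carafe's white handle, 60 mm above the carafe's underside.
- black_mat_centre (a point): Centre of the top of the round black mat, the target: 136 mm across, 1.4 mm thin, lies flat and fixed on the table; things slide onto it without catching. It may lie to the left or to the right of the cork mat.
- cork_mat_centre (a point): Centre of the top of the round cork-coloured mat, same size, also fixed: not the target.
- polka_mug: Small white mug with yellow dots, loose, 54 mm high, cup 62 mm across; the origin is on the table under the middle of cup and handle together; the cup's axis is 13 mm along its +y, the handle reaches 44 mm along its -y. Stands to the right of the carafe, nearer the robot.
- dark_mug: Small dark grey mug, loose, 49 mm high, cup 66 mm across; the origin is on the table under the middle of cup and handle together; the cup's axis is 14 mm along its +y, the handle reaches 46 mm along its -y. Stands to the right of the carafe, farther from the robot than the other mug.
- canister: Round steel canister with a black lid, loose, 67 mm across, 122 mm high; origin at the centre of its underside. Stands to the left of the carafe, nearer the robot.

How it is judged:
At the end, for the whole second after the job is handed in: The carafe stands upright and at rest on the table with its axis within 22 mm of the centre of the black mat, so that its foot is wholly on the mat (horizontal distance between carafe_mid and black_mat_centre below 0.022 m and height (world z) of carafe_mid below 0.066 m and angle between carafe_mid's own z axis and vertical below 0.08 rad and linear speed of carafe below 0.02 m/s); the robot touches nothing.
It fails at once if the carafe is lifted (its middle rises more than 15 mm) (height (world z) of carafe_mid above 0.075 m).
It fails at once if the carafe is tipped by more than 0.25 rad (angle between carafe_mid's own z axis and vertical above 0.25 rad).
It fails at once if a mug or the canister is moved more than 25 mm (distance of any of polka_mug, dark_mug, canister from where it was at the start of the episode above 0.025 m).
It also fails if it takes over 42 s, if anything falls off the work surface, if the arm or the gripper's body presses on something with over 40 N, if the wrist force passes 120 N, or if a joint passes its speed limit or range.

ROBOT

A 7-joint arm with a two-finger parallel gripper is mounted at the origin on a cart in front of the work surface, level with it; the furniture and walls round the work are solid. World frame = base frame: x ahead of the robot, y to its left, z up, the work surface at z = 0. Lengths are in m, angles in rad, forces in N, time in s.
With the tool pointing down it reaches from about 0.4 to 0.85 m from the base axis. Payload 10.4 kg.
Tool frame: the origin (TCP) lies at the very end of the fingers, on their centre line; the grasp point (between the pads) lies 19 mm behind it; z points along the fingers, y is the line along which they close (so a half turn about z gives the same grasp; the last joint's range is limited). The gripper opens to 87 mm and grips with 3 to 60 N. Pads are 19 mm wide; open, the fingers measure 117 mm over their backs; the gripper's body (75 mm by 190 mm) begins 51 mm behind the grasp point.
Start: joints at [1.244, 0.332, -0.065, 1.46, 0.022, 1.35, -0.088], TCP at [0.187, -0.596, 0.223] pointing down, gripper open.
Joint ranges: [-2.6, 2.6], [-0.5, 2.12], [-1.47, 1.34], [0.16, 2.42], [-1.27, 4.41], [0.06, 2.06], [-2.6, 2.6]. Speed limits (rad/s): [2.22, 2.22, 2.79, 2.79, 3.14, 3.14, 3.14].

INTERFACE

Orientations are given as a unit quaternion [x, y, z, w].
In Python, from bench import * gives the robot as it stands.
- The arm moves only by the tool step_arm, never from a script. Its arguments are lists of equal length, an entry for each row: "delta_pos": the shift along the world's x, y, z in units of 25 mm (1.0 is 25 mm), a list of three; "turn": the turn about the world's z in units of 0.12 rad (1.0 is 0.12 rad). In form: {"delta_pos": [[tx, ty, tz], ...], "turn": [turn, ...]}. A call has 1 to 12 rows; each row shifts and turns the commanded pose from where the row before left it; what a row does not reach is not made up. A row lasts 1/10 s, in which the tool goes at most 50 mm and 8.59 degrees, less where a joint would pass 70% of its speed; a pose out of reach is approached as far as the arm can. A call with a number of a shift or a turn outside -1 to 1 is refused whole. A call with a gripper value outside its range is refused whole. "grip" is the closure, from 0 (fully open) to 1 (shut), set as the call begins (left out, the last holds). The fingers move at their own pace and stop on an object; "newtons" is the grip in N (left out, the last holds). Time passes only in rows, so rows that do not move let the fingers close. It gives the time, the measured TCP pose, the force, the opening and the grip force at its end, in the units of the state.
- read_state(): the state, without advancing time (a new reading comes with each control period).
- camera(name): name is "side" or "top" or "wrist"; returns a dict with "image" (480x640x3 uint8, red, green, blue), "z_map" (480x640 float32, m along the optical axis (not along the pixel's ray), 0 where there is no reading), "mtx" (3x3 intrinsics, pixels), "dist" ([k1, k2, p1, p2, k3] as OpenCV has them; the pictures are not rectified), "view" (4x4, takes a point from world to camera coordinates). Camera axes: x right, y up, looking along -z (the intrinsics and any distortion apply to the point x, -y, -z); pixel columns grow to the right and rows downward; lengths in m; the calibration is good to about 2 mm. A picture is of the moment at which its call begins.
- close_job(): hands the job in; it is judged then, once.
The state is a dict: "time": time; "joint_positions": joint angles; "joint_vel": joint speeds; "joint_torque": joint torques, N m; "ee_pos": TCP position; "eef_rot": TCP orientation; "ft_force": force on the tool from outside, world axes, zero at the start; "torque": the same for the moment, N m; "width": finger opening in m; "grip_force": force on a finger pad.
Only numpy, scipy, OpenCV 4.12 (cv2) and the standard library are available. Lean on these libraries where they do the work, as an engineer would, in place of code of your own. Each camera call takes 0.05 s, during which the arm holds its last target. There are 200 camera calls.

## Working session

There is one attempt and no reset: what is moved stays moved. The work goes in short steps, Python scripts to look and compute and a tool call to move; the robot and the scene stay as the last step left them, time stands still between calls to the robot, and variables do not carry over. Pictures are saved under pics/ and viewed, at most 10 in all, crops included, and the job is handed in when it is done.

Besides the shell and the picture viewer there is one more tool, called after ">>>" in YAML: its name, and indented under it one key for each argument. step_arm: Moves the arm, as the interface text tells. Shifts and turns lie within -1 to 1; 1 stands for 25 mm of shift or 0.12 rad of turn. Its arguments: {"type":"object","properties":{"delta_pos":{"type":"array"},"turn":{"type":"array"},"grip":{"type":"number"},"newtons":{"type":"number"}},"required":["delta_pos","turn"]}

```bash
mkdir -p pics
cat > h.py <<'E'
from bench import *
import numpy as np, cv2
def cloud(c):
    z=c["z_map"]; h,w=z.shape
    u,v=np.meshgrid(np.arange(w),np.arange(h))
    p=cv2.undistortPoints(np.stack([u,v],-1).reshape(-1,1,2).astype(np.float64),c["mtx"],np.array(c["dist"])).reshape(h,w,2)
    P=np.stack([p[...,0]*z,-p[...,1]*z,-z,np.ones_like(z)],-1)
    W=P@np.linalg.inv(c["view"]).T
    W=W[...,:3]; W[z==0]=np.nan
    return W
E
python3 - <<'E'
from h import *
ims=[]
for n in ["top","side"]:
    c=camera(n); np.savez(f"{n}0.npz",**c); cv2.imwrite(f"pics/{n}0.png",c["image"][...,::-1])
    W=cloud(c); print(n,np.linalg.inv(c["view"])[:3,3], W[240,320])
s=read_state(); print(s)
E
```

```text
top [0.37099133 0.06901947 0.91578363] [0.4716205  0.07534602 0.11795458]
side [-0.04564933  0.19937878  0.8625963 ] [ 0.54733824  0.03904894 -0.00294798]
{'time': 0.1, 'joint_positions': array([ 1.24435415,  0.33283395, -0.06472909,  1.46081006,  0.02164343,
        1.3498465 , -0.0885051 ]), 'joint_vel': array([ 0.00050085, -0.0016481 , -0.00094362, -0.00101711,  0.00037503,
        0.00041624,  0.0010652 ]), 'joint_torque': array([ 1.54555888e-03, -6.24545431e+01,  2.49574729e-02, -3.90719461e+01,
       -6.12066407e-02,  3.65065620e-02,  9.81690096e-05]), 'ee_pos': array([ 0.18690283, -0.59607737,  0.22184035]), 'eef_rot': array([ 9.88478195e-01,  1.51362137e-01, -1.31401362e-04, -5.85853775e-04]), 'ft_force': array([ 0.94649454, -0.52743959, -0.03784469]), 'torque': array([-0.01147326,  0.00189673,  0.00123855]), 'grip_force': 0.0, 'width': 0.0872896140395604}
```

View pics/top0.png

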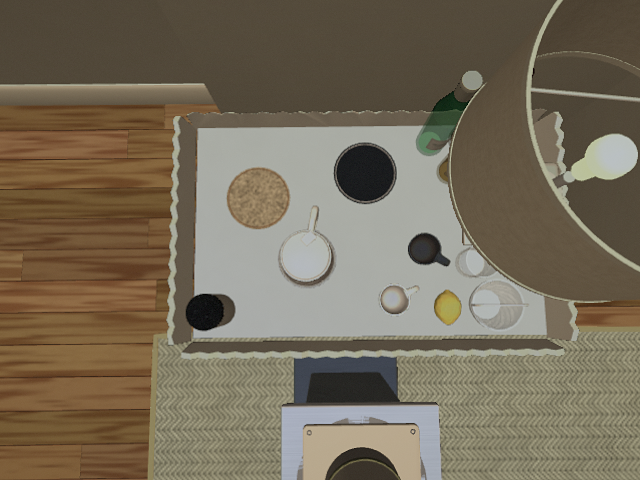

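View pics/side0.png

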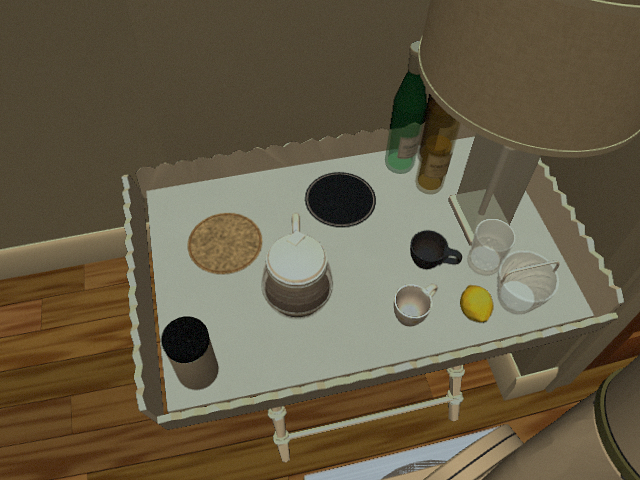

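The top view shows the carafe lid at (306,257) with its handle up to (314,210). The black mat is at (365,173), cork at (258,198), canister at (205,312), and the mugs at (395,299) and (425,249). The lamp and bottles stand to the right.

Run:
```python
from h import *
for n,pts in [("top",dict(lid=(306,257),handle=(314,212),black=(365,173),cork=(258,198),can=(205,312),polka=(395,299),dark=(425,249),rail_top=(300,117),rail_left=(182,230),rail_bot=(300,348),shade=(470,200),bottle=(471,82))),("side",dict(black=(340,199),cork=(225,243),lampbase=(480,215),shadebot=(490,150),bottletop=(415,48),bottlefoot=(400,165),rail=(250,155),wall=(250,100)))]:
    c=dict(np.load(n+"0.npz")); W=cloud(c)
    for k,(u,v) in pts.items(): print(n,k,np.round(np.nanmedian(W[v-2:v+3,u-2:u+3].reshape(-1,3),0),3))
    im=c["image"].astype(int)
    for nm,(u,v),cond in [("black",pts["black"],im.sum(-1)<110)]:
        m=cond&(np.hypot(W[...,0]-W[v,u,0],W[...,1]-W[v,u,1])<.09)&(abs(W[...,2])<.015)
        X=W[m][:,:2]; (cx,cy),r=cv2.minEnclosingCircle(X.astype(np.float32)); print(n,nm,m.sum(),X.mean(0),(cx,cy),r)
    # carafe: lid points
    m=(W[...,2]>.108)&(W[...,2]<.14)&(np.hypot(W[...,0]-.47,W[...,1]-.1)<.13)
    X=W[m]; (cx,cy),r=cv2.minEnclosingCircle(X[:,:2].astype(np.float32)); print("lid",m.sum(),X.mean(0),(cx,cy),r)
    for z in (.02,.04,.06,.08,.1):
        m=(abs(W[...,2]-z)<.01)&(np.hypot(W[...,0]-.47,W[...,1]-.1)<.1)
        X=W[m]; 
        if len(X)>10: print(z,len(X),X.min(0),X.max(0))
```

```text
top lid [0.44  0.101 0.122]
top handle [0.525 0.086 0.112]
top black [ 0.63  -0.022  0.003]
top cork [0.578 0.208 0.002]
top can [0.343 0.283 0.123]
top polka [ 0.361 -0.077  0.009]
top dark [ 0.464 -0.143  0.009]
top rail_top [0.745 0.116 0.031]
top rail_left [0.506 0.359 0.03 ]
top rail_bot [0.267 0.118 0.029]
top shade [ 0.482 -0.106  0.405]
top bottle [ 0.691 -0.158  0.283]
top black 2423 [ 0.63102616 -0.02082859] (0.6317689418792725, -0.018136421218514442) 0.0633966401219368
lid 2165 [0.44838943 0.10142556 0.11985175] (0.46770498156547546, 0.09943089634180069) 0.06979870796203613
0.04 145 [0.38697806 0.04398851 0.0371172 ] [0.52959468 0.16068945 0.04991789]
0.06 137 [0.38876672 0.04645267 0.05002856] [0.53166391 0.15811271 0.06994182]
0.08 361 [0.39208445 0.04877396 0.07004504] [0.53190634 0.15562285 0.08982226]
0.1 120 [0.39735455 0.05492762 0.09016343] [0.54209779 0.13687937 0.10999497]
side black [ 0.629 -0.02   0.002]
side cork [0.577 0.209 0.001]
side lampbase [ 0.483 -0.229  0.076]
side shadebot [ 0.515 -0.227  0.204]
side bottletop [ 0.69  -0.15   0.283]
side bottlefoot [ 0.666 -0.149  0.026]
side rail [0.745 0.131 0.039]
side wall [0.764 0.119 0.158]
side black 2558 [ 0.62912664 -0.0204254 ] (0.6306695938110352, -0.02106400392949581) 0.0678396075963974
lid 2627 [0.44045222 0.10538718 0.1187853 ] (0.4635522961616516, 0.09970929473638535) 0.06873206049203873
0.02 135 [0.38705391 0.06188916 0.01023678] [0.42402835 0.15710676 0.02974163]
0.04 429 [0.38402002 0.04561162 0.03017615] [0.4628249  0.1640894  0.04999284]
0.06 567 [0.38504078 0.0489042  0.05013498] [0.45686817 0.16137231 0.06990534]
0.08 771 [0.38885766 0.05123619 0.07000413] [0.46889441 0.15891879 0.08997235]
0.1 499 [0.39427899 0.05812286 0.09002338] [0.53867983 0.15256306 0.10999168]
```

Run:
```python
from h import *
Ws=[cloud(dict(np.load(n+"0.npz"))).reshape(-1,3) for n in("top","side")]
W=np.vstack(Ws); W=W[np.isfinite(W).all(1)]
S=W[(W[:,2]>.15)&(W[:,2]<.6)&(W[:,1]<-.02)&(W[:,1]>-.7)&(W[:,0]>.2)&(W[:,0]<.74)]
for a in np.arange(.15,.6,.05):
    s=S[(S[:,2]>=a)&(S[:,2]<a+.05)]
    if len(s): print(round(a,2),len(s),"x",s[:,0].min().round(3),s[:,0].max().round(3),"y",s[:,1].min().round(3),s[:,1].max().round(3), "pt of max y",s[s[:,1].argmax()].round(3),"pt of min x",s[s[:,0].argmin()].round(3))
# shade rim circle fit
s=S[(S[:,2]>.3)]
(c,r)=cv2.minEnclosingCircle(s[:,:2].astype(np.float32));print(c,r)
# carafe circle fit from both, wall at 30..100mm, side view
from scipy.optimize import least_squares
for W in Ws:
    for lo,hi in((.03,.06),(.06,.09)):
        m=(W[:,2]>lo)&(W[:,2]<hi)&(abs(W[:,1]-.103)<.08)&(abs(W[:,0]-.42)<.06)
        X=W[m]; f=least_squares(lambda p:np.hypot(X[:,0]-p[0],X[:,1]-p[1])-p[2],[.44,.1,.057],loss="soft_l1",f_scale=.002);print(m.sum(),f.x)
        f=least_squares(lambda p:np.hypot(X[:,0]-p[0],X[:,1]-p[1])-.0575,[.44,.1],loss="soft_l1",f_scale=.002);print(f.x)
# lid circle via top rim
for W in Ws:
    m=(W[:,2]>.115)&(W[:,2]<.13)&(abs(W[:,1]-.103)<.08)&(W[:,0]<.46)&(W[:,0]>.37)
    X=W[m];print("lid xmin",X[:,0].min(),"y",X[:,1].min(),X[:,1].max(),X[:,2].max())
```

```text
0.15 4641 x 0.436 0.74 y -0.497 -0.128 pt of max y [ 0.693 -0.128  0.153] pt of min x [ 0.436 -0.492  0.151]
0.2 1963 x 0.475 0.711 y -0.494 -0.137 pt of max y [ 0.693 -0.137  0.203] pt of min x [ 0.475 -0.275  0.224]
0.25 834 x 0.52 0.711 y -0.299 -0.142 pt of max y [ 0.689 -0.142  0.275] pt of min x [ 0.52  -0.299  0.254]
0.3 770 x 0.357 0.702 y -0.364 -0.096 pt of max y [ 0.522 -0.096  0.349] pt of min x [ 0.357 -0.243  0.35 ]
0.35 13651 x 0.356 0.696 y -0.361 -0.094 pt of max y [ 0.53  -0.094  0.359] pt of min x [ 0.356 -0.263  0.361]
0.4 16409 x 0.359 0.693 y -0.427 -0.098 pt of max y [ 0.527 -0.098  0.422] pt of min x [ 0.359 -0.262  0.419]
0.45 14883 x 0.361 0.692 y -0.292 -0.099 pt of max y [ 0.524 -0.099  0.459] pt of min x [ 0.361 -0.254  0.457]
0.5 13515 x 0.363 0.666 y -0.262 -0.102 pt of max y [ 0.527 -0.102  0.507] pt of min x [ 0.363 -0.254  0.504]
0.55 4156 x 0.366 0.625 y -0.239 -0.103 pt of max y [ 0.527 -0.103  0.553] pt of min x [ 0.366 -0.236  0.552]
(0.5293036699295044, -0.2611602246761322) 0.1736334264278412
159 [0.44577472 0.10285213 0.0579537 ]
[0.44528274 0.10272352]
415 [0.44542028 0.1027899  0.05217774]
[0.45152165 0.10439998]
689 [0.44456123 0.10447487 0.05780451]
[0.44420768 0.10454409]
1078 [0.4433668  0.10484586 0.05204676]
[0.44980166 0.10356569]
lid xmin 0.40190707852233687 y 0.05893083287270709 0.14557828558693203 0.1268559436720047
lid xmin 0.39849390279476876 y 0.061516714385274784 0.14853137176499387 0.12602208461569941
```

>>> step_arm:
  delta_pos:
    - [-0.29,0.92,0]
    - [-0.29,0.92,0]
    - [-0.29,0.92,0]
    - [-0.29,0.92,0]
    - [-0.29,0.92,0]
    - [-0.29,0.92,0]
    - [-0.29,0.92,0]
    - [-0.29,0.92,0]
    - [-0.29,0.92,0]
    - [-0.29,0.92,0]
  turn: [1,1,1,1,1,1,1,1,1,1]

```text
time: 1.1
ee_pos: [0.1141, -0.3652, 0.2222]
eef_rot: [0.729, 0.685, 0.0, -0.0]
ft_force: [0.6, 0.2, 0.7]
width: 0.0871
grip_force: 0.0
```

>>> step_arm:
  delta_pos:
    - [-0.2,0.8,0]
    - [-0.2,0.8,0]
    - [-0.2,0.8,0]
    - [0,0,0]
  turn: [1,1,1,0]

```text
time: 1.5
ee_pos: [0.099, -0.3049, 0.2224]
eef_rot: [0.595, 0.804, -0.0, 0.0]
ft_force: [-1.1, -0.8, -0.1]
width: 0.0868
grip_force: 0.0
```

Run:
```python
from h import *
s=read_state(); print(s["joint_positions"].round(3),s["ee_pos"].round(4))
ims=[]
for n in["side","top"]:
    c=camera(n); ims.append(c["image"][...,::-1])
    W=cloud(c).reshape(-1,3); 
cv2.imwrite("pics/a.png",cv2.resize(np.hstack(ims),(800,300),interpolation=cv2.INTER_AREA))
```

```text
[ 1.263 -0.361 -0.116  2.145 -0.042  1.356  1.46 ] [ 0.099  -0.3049  0.2224]
```

View pics/a.png

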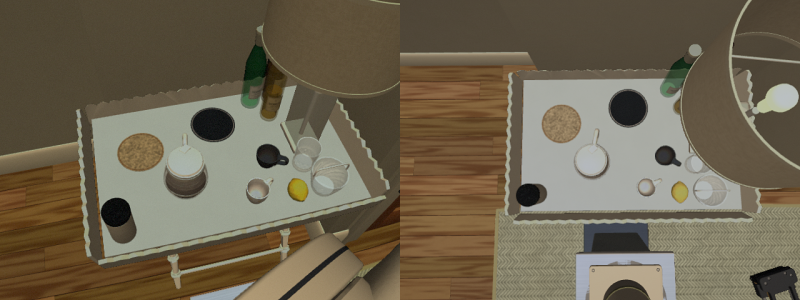

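>>> step_arm:
  delta_pos:
    - [0.74,0.35,0]
    - [0.74,0.35,0]
    - [0.74,0.35,0]
    - [0.74,0.35,0]
    - [0.72,0.64,0]
    - [0.72,0.64,0]
    - [0.72,0.64,0]
    - [0.72,0.64,0]
  turn: [0.6,0.6,0.6,0.6,0.6,0.6,0.6,0.6]

```text
time: 2.4
ee_pos: [0.2472, -0.2058, 0.2225]
eef_rot: [0.34, 0.94, 0.0, -0.0]
ft_force: [0.1, -0.6, -0.1]
width: 0.0866
grip_force: 0.0
```

Run:
```python
from h import *
s=read_state(); print(s["joint_positions"].round(3),s["ee_pos"].round(4))
ims=[]
for n in["side","top"]:
    c=camera(n); ims.append(c["image"][...,::-1])
cv2.imwrite("pics/b.png",cv2.resize(np.hstack(ims),(800,300),interpolation=cv2.INTER_AREA))
```

```text
[ 1.014 -0.36  -0.357  2.131 -0.127  1.352  1.581] [ 0.2472 -0.2058  0.2225]
```

View pics/b.png

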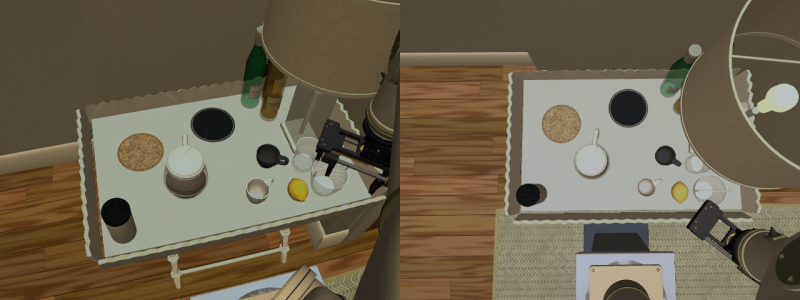

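>>> step_arm:
  delta_pos:
    - [0.46,0.82,0]
    - [0.46,0.82,0]
    - [0.46,0.82,0]
    - [0.46,0.82,0]
    - [0.23,0.93,0]
    - [0.23,0.93,0]
    - [0.23,0.93,0]
    - [0.23,0.93,0]
    - [0,0,0]
  turn: [0.25,0.25,0.25,0.25,0,0,0,0,0]

```text
time: 3.4
ee_pos: [0.3152, -0.0299, 0.2227]
eef_rot: [0.284, 0.959, -0.0, 0.0]
ft_force: [-0.2, -0.5, 0.4]
width: 0.0871
grip_force: 0.0
```

Run:
```python
from h import *
s=read_state(); print(s["joint_positions"].round(3),s["ee_pos"].round(4))
q=s["eef_rot"]; print(2*np.arctan2(q[1],q[0]))
d=np.array([.63-.4447,-.0205-.1035]);print(np.arctan2(d[1],d[0]),np.hypot(*d)); d/=np.hypot(*d)
for off in(.047,.095,.12): print(off,np.array([.4447,.1035])-off*d)
print("end",np.array([.63,-.0205])-.047*d)
```

```text
[ 0.847 -0.433 -0.665  2.126 -0.267  1.371  1.277] [ 0.3152 -0.0299  0.2227]
2.5648207872938515
-0.5897441119250635 0.22296208197807987
0.047 [0.4056391  0.12963897]
0.095 [0.36574711 0.1563341 ]
0.12 [0.34497004 0.17023781]
end [0.5909391  0.00563897]
```

>>> step_arm:
  delta_pos:
    - [0.31,0.89,0]
    - [0.31,0.89,0]
    - [0.31,0.89,0]
    - [0.31,0.89,0]
    - [0.31,0.89,0]
    - [0.31,0.89,0]
    - [0.31,0.89,0]
    - [0.31,0.89,0]
    - [0,0,0]
  turn: [0,0,0,0,0,0,0,0,0]

```text
time: 4.3
ee_pos: [0.377, 0.1479, 0.2229]
eef_rot: [0.285, 0.959, 0.001, 0.0]
ft_force: [0.6, -0.0, 0.5]
width: 0.0874
grip_force: 0.0
```

Run:
```python
from h import *
s=read_state(); print(s["joint_positions"].round(3),s["ee_pos"].round(4))
ims=[]
for n in["side","top"]:
    c=camera(n); ims.append(c["image"][...,::-1])
cv2.imwrite("pics/c.png",cv2.resize(np.hstack(ims),(800,300),interpolation=cv2.INTER_AREA))
```

```text
[ 0.858 -0.269 -1.134  1.945 -0.253  1.319  0.795] [0.377  0.1479 0.2229]
```

View pics/c.png

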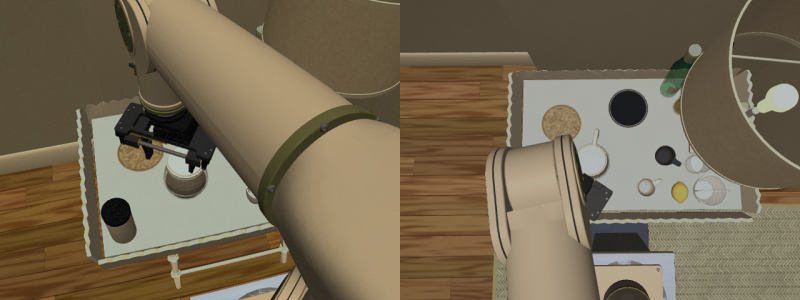

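>>> step_arm:
  delta_pos:
    - [0,0,-0.8]
    - [0,0,-0.8]
    - [0,0,-0.8]
    - [0,0,-0.8]
    - [0,0,-0.8]
    - [0,0,-0.8]
    - [0,0,-0.8]
    - [0,0,-0.8]
    - [0,0,0]
  turn: [-0.1,0,0,0,0,0,0,0,0]

```text
time: 5.3
ee_pos: [0.3745, 0.1442, 0.0602]
eef_rot: [0.293, 0.956, -0.001, -0.003]
ft_force: [-0.7, 0.2, 0.7]
width: 0.0872
grip_force: 0.0
```

Run:
```python
from h import *
s=read_state(); print(s["joint_positions"].round(3),s["ee_pos"].round(4))
ims=[]
for n in["side","wrist"]:
    c=camera(n); ims.append(c["image"][...,::-1])
cv2.imwrite("pics/d.png",cv2.resize(np.hstack(ims),(800,300),interpolation=cv2.INTER_AREA))
```

```text
[ 0.813  0.206 -1.335  2.146  0.241  0.966  0.32 ] [0.3745 0.1442 0.0602]
```

View pics/d.png

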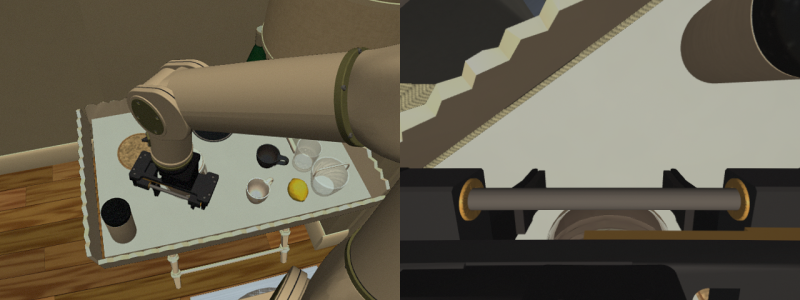

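>>> step_arm:
  delta_pos:
    - [0.25,-0.15,0]
    - [0.25,-0.15,0]
    - [0.25,-0.15,0]
    - [0.25,-0.15,0]
    - [0.25,-0.15,0]
    - [0.25,-0.15,0]
    - [0.25,-0.16,0]
    - [0.25,-0.16,0]
  turn: [0,0,0,0,0,0,0,0]

```text
time: 6.2
ee_pos: [0.4267, 0.115, 0.0625]
eef_rot: [0.292, 0.956, 0.0, -0.0]
ft_force: [-2.4, 1.4, 1.4]
width: 0.0868
grip_force: 1.5
```

Run:
```python
from h import *
s=read_state(); print(s["joint_positions"].round(3),s["ee_pos"].round(4),s["eef_rot"].round(4),s["ft_force"].round(1),2*np.arctan2(*s["eef_rot"][[1,0]]))
c=camera("side"); cv2.imwrite("pics/e.png",c["image"][...,::-1])
```

```text
[ 0.764  0.319 -1.228  2.056  0.357  1.005  0.333] [0.4267 0.115  0.0625] [ 2.924e-01  9.563e-01  1.000e-04 -3.000e-04] [-2.4  1.4  1.4] 2.5480954536460407
```

View pics/e.png

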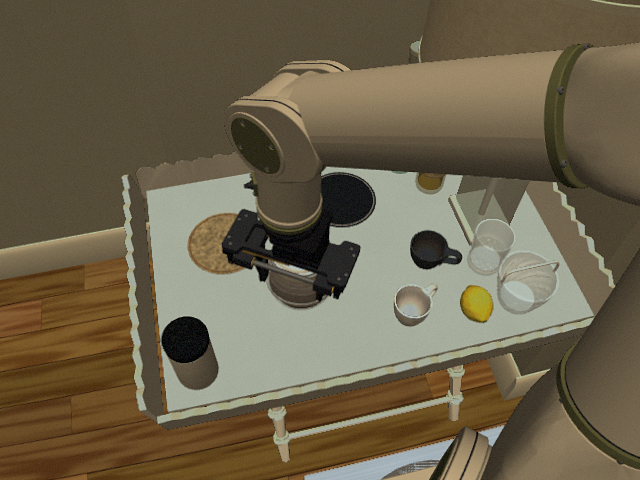

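The carafe is now cradled between the fingers at about (300,285). Next I check how much room the forearm has from the lampshade.

```bash
cat > arm.py <<'E'
from h import *
A=[]
for n in("top","side"):
    c=camera(n); W=cloud(c).reshape(-1,3); W=W[np.isfinite(W).all(1)]; A.append(W)
W=np.vstack(A)
r=np.hypot(W[:,0]-.527,W[:,1]+.265)
m=(W[:,2]>.2)&(W[:,2]<.9)&(r>.185)&(W[:,0]<.7)&(W[:,0]>0.05)&(W[:,1]>-.6)&(W[:,1]<.4)&~((W[:,0]>.64)&(W[:,1]<-.1))
X=W[m]; rr=r[m]
for a in np.arange(.2,.9,.1):
    k=(X[:,2]>=a)&(X[:,2]<a+.1)
    if k.sum()>20: i=rr[k].argmin(); print(round(a,1),k.sum(),"gap to shade cyl",(rr[k].min()-.173).round(3),"at",X[k][i].round(3))
for x in np.arange(.1,.6,.05):
    k=(abs(X[:,0]-x)<.01)&(X[:,2]>.35)
    if k.sum()>10: print("x",round(x,2),"y",X[k][:,1].min().round(3),X[k][:,1].max().round(3),"z",X[k][:,2].min().round(3),X[k][:,2].max().round(3))
s=read_state(); print(s["time"],s["ee_pos"],s["joint_positions"].round(3))
E
python3 arm.py
```

```text
0.2 3133 gap to shade cyl 0.162 at [0.428 0.055 0.23 ]
0.3 4495 gap to shade cyl 0.189 at [0.411 0.078 0.3  ]
0.4 21222 gap to shade cyl 0.145 at [0.362 0.006 0.497]
0.5 47843 gap to shade cyl 0.143 at [ 0.346 -0.006  0.507]
0.6 18818 gap to shade cyl 0.164 at [ 0.255 -0.066  0.601]
x 0.1 y -0.055 -0.04 z 0.52 0.577
x 0.15 y -0.04 -0.021 z 0.574 0.668
x 0.2 y -0.077 0.012 z 0.529 0.662
x 0.25 y -0.082 0.049 z 0.489 0.622
x 0.3 y -0.045 0.087 z 0.452 0.586
x 0.35 y -0.008 0.126 z 0.392 0.546
x 0.4 y 0.029 0.166 z 0.35 0.505
x 0.45 y 0.064 0.175 z 0.418 0.482
6.35 [0.42694036 0.11492251 0.06256745] [ 0.765  0.318 -1.228  2.057  0.356  1.004  0.333]
```

>>> step_arm:
  delta_pos:
    - [0.3,-0.15,-0.02]
    - [0.3,-0.15,-0.02]
    - [0.3,-0.15,-0.02]
    - [0.3,-0.15,-0.02]
    - [0.3,-0.15,0]
    - [0.3,-0.15,0]
    - [0.3,-0.15,0]
    - [0.3,-0.15,0]
    - [0.3,-0.15,0]
    - [0.3,-0.15,0]
    - [0.3,-0.15,0]
    - [0.2,-0.1,0]
  turn: [0,0,0,0,0,0,0,0,0,0,0,0]

```text
time: 7.55
ee_pos: [0.5146, 0.0716, 0.0608]
eef_rot: [0.292, 0.956, 0.0, -0.0]
ft_force: [-6.5, 2.3, 9.0]
width: 0.087
grip_force: 6.0
```

```bash
python3 arm.py
python3 - <<'E'
from h import *
c=camera("side"); cv2.imwrite("pics/f.png",c["image"][...,::-1])
E
```

```text
0.2 3107 gap to shade cyl 0.104 at [0.514 0.012 0.23 ]
0.3 5066 gap to shade cyl 0.126 at [0.503 0.033 0.321]
0.4 26092 gap to shade cyl 0.077 at [ 0.441 -0.03   0.498]
0.5 54207 gap to shade cyl 0.069 at [ 0.394 -0.064  0.527]
0.6 19173 gap to shade cyl 0.094 at [ 0.306 -0.116  0.6  ]
x 0.1 y -0.062 -0.024 z 0.35 0.563
x 0.15 y -0.084 -0.058 z 0.531 0.618
x 0.2 y -0.088 -0.063 z 0.562 0.639
x 0.25 y -0.119 -0.042 z 0.525 0.656
x 0.3 y -0.138 -0.009 z 0.492 0.618
x 0.35 y -0.098 0.025 z 0.462 0.584
x 0.4 y -0.065 0.058 z 0.43 0.551
x 0.45 y -0.03 0.097 z 0.378 0.519
x 0.5 y -0.001 0.13 z 0.35 0.486
x 0.55 y 0.033 0.108 z 0.429 0.47
7.65 [0.51508498 0.07131619 0.06086533] [ 0.686  0.491 -1.087  1.873  0.493  1.078  0.381]
```

View pics/f.png

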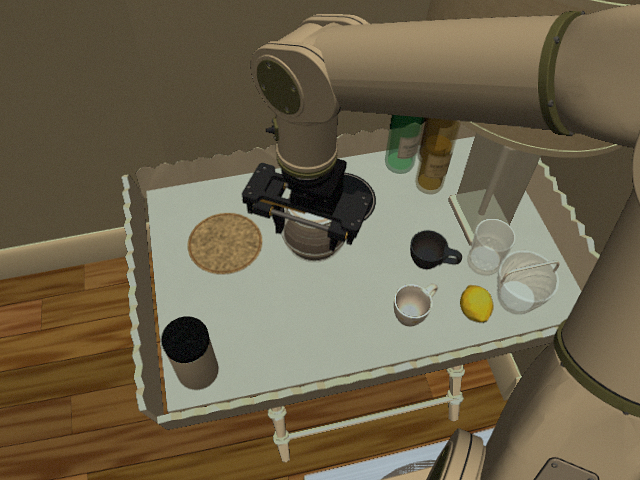

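The forearm is closing on the shade because the elbow is out to the right, so the rest of a direct push would hit it. I'll fit a kinematic model from the logged poses to see how to bring the elbow left.

```bash
cat > kin.py <<'E'
import numpy as np, itertools
from scipy.spatial.transform import Rotation as R
from scipy.optimize import least_squares
J=np.array([[1.24435,.33283,-.06473,1.46081,.02164,1.34985,-.08851],[1.263,-.361,-.116,2.145,-.042,1.356,1.46],[1.014,-.36,-.357,2.131,-.127,1.352,1.581],
[.847,-.433,-.665,2.126,-.267,1.371,1.277],[.858,-.269,-1.134,1.945,-.253,1.319,.795],[.813,.206,-1.335,2.146,.241,.966,.32],[.764,.319,-1.228,2.056,.357,1.005,.333],[.686,.491,-1.087,1.873,.493,1.078,.381]])
P=np.array([[.1869,-.5961,.2218],[.099,-.3049,.2224],[.2472,-.2058,.2225],[.3152,-.0299,.2227],[.377,.1479,.2229],[.3745,.1442,.0602],[.4267,.115,.0625],[.5151,.0713,.0609]])
Q=np.array([[.98848,.15136,-.00013,-.0006],[.595,.804,0,0],[.34,.94,0,0],[.284,.959,0,0],[.285,.959,.001,0],[.293,.956,-.001,-.003],[.292,.956,0,0],[.292,.956,0,0]])
Q/=np.linalg.norm(Q,axis=1)[:,None]
def fk(q,p,s,full=False):
    h,L1,L2,Lw,e1,e2,b,w,o7=p   # offsets along local x: base b, elbow e1/e2, wrist w
    pos=np.array([0,0,h]); rot=R.from_euler('z',s[0]*q[0]); pos=pos+rot.apply([b,0,0])
    rot=rot*R.from_euler('y',q[1])*R.from_euler('z',s[1]*q[2]); pos=pos+rot.apply([e1,0,L1]); el=pos
    rot=rot*R.from_euler('y',q[3])*R.from_euler('z',s[2]*q[4]); pos=pos+rot.apply([e2,0,L2]); wr=pos
    rot=rot*R.from_euler('y',q[5])*R.from_euler('z',s[3]*q[6]+o7); pos=pos+rot.apply([0,0,Lw])+0*w
    return (pos,rot,el,wr) if full else (pos,rot)
def fit():
    best=None
    for s in itertools.product([-1],[1,-1],[1,-1],[1,-1]):
        def f(p):
            o=[]
            for q,x,k in zip(J,P,Q):
                a,r=fk(q,p,s); o+=[*(a-x),*(.2*(r.inv()*R.from_quat(k)).as_rotvec())]
            return np.array(o)
        for o7 in(0,1.57,3.14,-1.57):
            r=least_squares(f,[.3,.4,.4,.25,0,0,0,0,o7])
            if best is None or r.cost<best[0]: best=(r.cost,s,r.x,abs(r.fun).max())
    return best
if __name__=="__main__":
    b=fit(); print(b); np.savez("kin.npz",s=b[1],p=b[2])
    for q in J: print(np.round(fk(q,b[2],b[1],True)[2],3),np.round(fk(q,b[2],b[1],True)[3],3))
E
python3 kin.py
```

```text
(np.float64(0.0030054150055147505), (-1, -1, -1, -1), array([ 0.8565832 ,  0.42896789,  0.45062383,  0.97830959, -0.01395217,
       -0.03578437,  0.03981543,  0.02603432,  1.57046148]), np.float64(0.039109140014545574))
[ 0.053 -0.158  1.267] [ 0.224 -0.572  1.202]
[-0.039  0.118  1.253] [ 0.138 -0.293  1.192]
[-0.069  0.102  1.253] [ 0.271 -0.188  1.19 ]
[-0.106  0.107  1.241] [ 0.325 -0.018  1.187]
[-0.062  0.052  1.269] [0.375 0.14  1.192]
[ 0.076 -0.1    1.277] [0.384 0.139 1.048]
[ 0.114 -0.127  1.265] [0.433 0.113 1.054]
[ 0.175 -0.159  1.238] [0.518 0.073 1.057]
```

```bash
cat > kin2.py <<'E'
from kin import *
S=-1
def fk2(q,p):
    o=p[:12].reshape(4,3); a=p[12:19]   # link offsets, joint angle offsets
    q=np.asarray(q)+a
    rot=R.from_euler('z',-q[0]); pos=rot.apply([o[0,0],o[0,1],0.3])
    rot=rot*R.from_euler('y',q[1]); pos=pos+0
    rot=rot*R.from_euler('z',-q[2]); pos=pos+rot.apply(o[1]); el=pos
    rot=rot*R.from_euler('y',q[3])*R.from_euler('z',-q[4]); pos=pos+rot.apply(o[2]); wr=pos
    rot=rot*R.from_euler('y',q[5]); pos=pos+rot.apply(o[3]); rot=rot*R.from_euler('z',-q[6]+np.pi/2)
    return pos,rot,el,wr
def res(p):
    out=[]
    for q,x,k in zip(J,P,Q):
        a,r,_,_=fk2(q,p); out+=[*(a-x)/.001,*((r.inv()*R.from_quat(k)).as_rotvec()/.004)]
    return np.array(out+list(p[[0,1,3,4,6,7,9,10]]/.1)+list(p[12:]/.02))
p0=np.array([0,0,0, 0,0,.4, 0,0,.4, 0,0,.42]+[0]*7,float)
if __name__=="__main__":
    r=least_squares(res,p0); np.save("kin2.npy",r.x); print(r.x[:12].reshape(4,3).round(4),r.x[12:].round(3)); print(r.fun[:48].reshape(8,6).round(1))
    for q in J: a=fk2(q,r.x); print(a[2].round(3),a[3].round(3))
E
python3 kin2.py
```

```text
[[ 4.0000e-04 -2.2500e-02  3.5312e+00]
 [ 4.0000e-04 -2.3900e-02  4.4820e-01]
 [-1.8000e-03  3.0000e-04  4.8820e-01]
 [-9.0000e-04  3.0000e-04  3.9600e-01]] [ 0.    -0.001 -0.    -0.001 -0.     0.001  0.001]
[[-0.1  0.  -0.   0.  -0.1  0.1]
 [ 0.2  0.1 -0.   0.1 -0.1  0.1]
 [-0.1 -0.  -0.   0.2 -0.2 -0.3]
 [-0.  -0.   0.  -0.   0.1  0. ]
 [-0.  -0.1  0.1  0.   0.1  0.1]
 [-0.3 -0.1 -0.  -0.1  0.2  0.3]
 [ 0.2  0.1  0.1 -0.1 -0.  -0.1]
 [ 0.1  0.1 -0.1  0.2  0.2 -0.3]]
[ 0.004 -0.155  0.723] [ 0.186 -0.596  0.618]
[-0.091  0.134  0.72 ] [ 0.098 -0.304  0.618]
[-0.117  0.103  0.722] [ 0.246 -0.206  0.618]
[-0.146  0.103  0.713] [ 0.314 -0.03   0.619]
[-0.088  0.053  0.738] [0.376 0.147 0.619]
[ 0.059 -0.102  0.734] [0.376 0.144 0.456]
[ 0.096 -0.134  0.719] [0.427 0.114 0.459]
[ 0.157 -0.172  0.685] [0.514 0.07  0.457]
```

```bash
cat > sim.py <<'E'
from kin2 import *
p=np.load("kin2.npy")
lo=np.array([-2.6,-.5,-1.47,.16,-1.27,.06,-2.6]);hi=np.array([2.6,2.12,1.34,2.42,4.41,2.06,2.6])
def err(q,x,yaw):
    a,r,_,_=fk2(q,p); t=R.from_quat([np.cos(yaw/2),np.sin(yaw/2),0,0])
    return np.r_[x-a,(t*r.inv()).as_rotvec()]
def jac(q):
    a,r,_,_=fk2(q,p); Jm=np.zeros((6,7))
    for i in range(7):
        d=np.array(q,float);d[i]+=1e-5;b,s,_,_=fk2(d,p);Jm[:,i]=np.r_[(b-a)/1e-5,(s*r.inv()).as_rotvec()/1e-5]
    return Jm
def go(q,x,yaw,k=4):
    for _ in range(k): q=np.clip(q+np.linalg.pinv(jac(q),rcond=1e-3)@err(q,x,yaw),lo+.005,hi-.005)
    return q
def run(q,x,yaw,rows):
    x=np.array(x,float);out=[]
    for r in rows:
        x=x+.025*np.array(r[:3]);yaw+=.12*r[3];q=go(q,x,yaw);out.append(q)
    return q,x,yaw,out
def gap(q):
    _,_,el,wr=fk2(q,p); g=[]
    for t in np.linspace(0,1,40):
        c=el+t*(wr-el)
        if c[2]<.72: g.append(np.hypot(c[0]-.529,c[1]+.264)-.173)
    return min(g)
E
python3 - <<'E'
from sim import *
rows=[[-.29,.92,0,1]]*10+[[-.2,.8,0,1]]*3
q,x,y,_=run(J[0],P[0],2*np.arctan2(Q[0,1],Q[0,0]),rows);print(q.round(3),J[1]);
q,x,y,_=run(q,x,y,[[.74,.35,0,.6]]*4+[[.72,.64,0,.6]]*4);print(q.round(3),J[2])
q,x,y,_=run(q,x,y,[[.46,.82,0,.25]]*4+[[.23,.93,0,0]]*4);print(q.round(3),J[3])
q,x,y,_=run(q,x,y,[[.31,.89,0,0]]*8);print(q.round(3),J[4])
q,x,y,_=run(q,x,y,[[0,0,-.8,0]]*8);print(q.round(3),J[5])
print([round(gap(j),3) for j in J])
q,x,y,o=run(J[7],P[7],2.548,[[.3,-.26,0,0]]*11);print(x,[round(gap(j),3) for j in o],q.round(2),fk2(q,p)[2:])
E
```

```text
[ 1.265 -0.358 -0.117  2.144 -0.042  1.353  1.457] [ 1.263 -0.361 -0.116  2.145 -0.042  1.356  1.46 ]
[ 1.017 -0.362 -0.355  2.134 -0.126  1.35   1.58 ] [ 1.014 -0.36  -0.357  2.131 -0.127  1.352  1.581]
[ 0.859 -0.435 -0.668  2.128 -0.269  1.37   1.281] [ 0.847 -0.433 -0.665  2.126 -0.267  1.371  1.277]
[ 0.871 -0.276 -1.14   1.948 -0.258  1.319  0.8  ] [ 0.858 -0.269 -1.134  1.945 -0.253  1.319  0.795]
[ 0.83   0.215 -1.359  2.143  0.256  0.967  0.317] [ 0.813  0.206 -1.335  2.146  0.241  0.966  0.32 ]
[np.float64(0.271), np.float64(0.259), np.float64(0.116), np.float64(0.145), np.float64(0.265), np.float64(0.243), np.float64(0.191), np.float64(0.112)]
[ 5.976e-01 -2.000e-04  6.090e-02] [np.float64(0.104), np.float64(0.097), np.float64(0.09), np.float64(0.082), np.float64(0.075), np.float64(0.067), np.float64(0.06), np.float64(0.053), np.float64(0.046), np.float64(0.038), np.float64(0.031)] [ 0.68  0.63 -0.99  1.67  0.57  1.16  0.51] (array([ 0.1968056 , -0.20287758,  0.65042551]), array([ 0.59698614, -0.00089219,  0.456912  ]))
```

```bash
cat > search.py <<'E'
from sim import *
import time
def seg(q,a,b,k=1):
    # a,b: x,y,z,yaw ; straight
    n=int(max(np.ceil(np.abs(b[:3]-a[:3]).max()/.022),np.ceil(abs(b[3]-a[3])/.11),1)); qs=[]
    for i in range(1,n+1):
        w=a+(b-a)*i/n; q=go(q,w[:3],w[3],k); qs.append(q)
    return q,qs
def evalp(q,wps):
    tot=[];ends=[]
    for a,b in zip(wps[:-1],wps[1:]):
        q,qs=seg(q,a,b); tot+=qs; ends.append(len(qs))
    T=np.array(tot); mar=np.minimum(T-lo,hi-T).min(); g=min(gap(t) for t in tot); dv=abs(np.diff(T,axis=0)).max()
    e=np.abs(err(q,wps[-1][:3],wps[-1][3])).max()
    return q,len(tot),mar,g,dv,e,ends,T
if __name__=="__main__":
    rng=np.random.default_rng(0); q0=J[7]; y0=2.548
    A=np.array([.515,.0713,.061,y0]); B=np.array([.47,.105,.061,y0]); C=np.array([.47,.105,.24,y0])
    q1,n1,*_=evalp(q0,[A,B,C]); print(n1,q1.round(2))
    best=[];t=time.time()
    while time.time()-t<400:
        m=rng.integers(1,4); w=[C]
        for _ in range(m):
            r=rng.uniform(.32,.62);th=rng.uniform(-.15,.9)
            w.append(np.array([r*np.cos(th),r*np.sin(th),rng.uniform(.2,.34),rng.uniform(-1.2,3.8)]))
        yf=2.43-(np.pi if rng.random()<.5 else 0)
        w+= [np.array([.490,.100,.22,yf])]
        q,n,mar,g,dv,e,_,_=evalp(q1,w)
        if e>.01 or n>150 or mar<.02: continue
        f=[np.array([.49,.1,.22,yf]),np.array([.49,.1,.062,yf]),np.array([.597,.008,.062,yf])]
        qf,nf,mf,gf,_,ef,_,_=evalp(q,f)
        if ef>.005 or mf<.02: continue
        best.append((min(gf,g+.0),gf,g,n,mar,mf,dv,q[2],w)); 
    best.sort(key=lambda b:-b[0])
    import pickle; pickle.dump(best[:20],open("best.pkl","wb"))
    for b in best[:6]: print(np.round(b[:8],3),len(best)); print(np.round(b[8],3).tolist())
E
python3 search.py
```

```text
12 [ 0.94  0.17 -1.34  1.75  0.17  1.36  0.55]Traceback (most recent call last):
  File "search.py", line 28, in <module>
    q,n,mar,g,dv,e,_,_=evalp(q1,w)
                       ~~~~~^^^^^^
  File "search.py", line 13, in evalp
    T=np.array(tot); mar=np.minimum(T-lo,hi-T).min(); g=min(gap(t) for t in tot); dv=abs(np.diff(T,axis=0)).max()
                                                        ~~~^^^^^^^^^^^^^^^^^^^^^
  File "search.py", line 13, in <genexpr>
    T=np.array(tot); mar=np.minimum(T-lo,hi-T).min(); g=min(gap(t) for t in tot); dv=abs(np.diff(T,axis=0)).max()
                                                            ~~~^^^
  File "sim.py", line 25, in gap
    return min(g)
ValueError: min() iterable argument is empty
```

```bash
sed -i 's/return min(g)/return min(g+[.3])/' sim.py; python3 search.py
```

```text
12 [ 0.94  0.17 -1.34  1.75  0.17  1.36  0.55]
[ 8.00e-02  8.00e-02  1.84e-01  5.50e+01  4.20e-02  4.70e-01  1.30e-01
 -3.90e-01] 488
[[0.47, 0.105, 0.24, 2.548], [0.483, 0.323, 0.263, -0.071], [0.207, 0.256, 0.221, 0.54], [0.49, 0.1, 0.22, 2.43]]
[ 0.078  0.078  0.184 59.     0.144  0.472  0.14  -0.441] 488
[[0.47, 0.105, 0.24, 2.548], [0.373, 0.309, 0.203, 0.63], [0.329, 0.191, 0.235, 0.61], [0.341, 0.089, 0.228, 3.416], [0.49, 0.1, 0.22, 2.43]]
[ 0.078  0.078  0.136 60.     0.163  0.472  0.127 -0.445] 488
[[0.47, 0.105, 0.24, 2.548], [0.553, 0.216, 0.2, 0.399], [0.368, -0.002, 0.298, -0.255], [0.333, 0.134, 0.338, 2.062], [0.49, 0.1, 0.22, 2.43]]
[ 0.072  0.072  0.129 59.     0.139  0.478  0.13  -0.568] 488
[[0.47, 0.105, 0.24, 2.548], [0.471, 0.11, 0.229, 2.063], [0.395, 0.168, 0.252, -0.433], [0.329, -0.041, 0.335, 1.995], [0.49, 0.1, 0.22, 2.43]]
[ 7.20e-02  7.20e-02  1.37e-01  7.60e+01  1.48e-01  4.78e-01  1.42e-01
 -5.69e-01] 488
[[0.47, 0.105, 0.24, 2.548], [0.396, 0.393, 0.23, 0.287], [0.382, 0.009, 0.277, 0.065], [0.466, 0.198, 0.276, 3.205], [0.49, 0.1, 0.22, 2.43]]
[ 7.20e-02  7.20e-02  1.26e-01  7.60e+01  1.57e-01  4.78e-01  1.52e-01
 -5.76e-01] 488
[[0.47, 0.105, 0.24, 2.548], [0.53, 0.05, 0.254, -0.004], [0.292, 0.328, 0.207, 1.012], [0.437, 0.038, 0.259, 3.764], [0.49, 0.1, 0.22, 2.43]]
```

```bash
cat > man.py <<'E'
from search import *
y0=2.548;q0=J[7]
A=[.515,.0713,.061,y0];B=[.47,.105,.061,y0];C=[.47,.105,.22,y0]
yf=2.19
def cyc(a,b,lowy,highy): return [[*a,.22,lowy],[*b,.22,lowy],[*b,.22,highy]]
E_=[[.505,.113,.22,yf],[.505,.113,.062,yf],[.605,.015,.062,yf]]
for a in[(.47,.25),(.5,.2),(.47,.105)]:
  for b in[(.33,.15),(.34,.08)]:
    for ly in(.4,.0):
      for hy in(2.6,3.4):
       for k in(1,2):
        w=[A,B,C]+cyc(a,b,ly,hy)*k+E_
        w=[np.array(v,float) for v in w]
        q,n,mar,g,dv,e,ends,T=evalp(q0,w); m=sum(ends[-2:])
        print(a,b,ly,hy,k,"n",n,"mar",mar.round(3),"gap all",g.round(3),"push",min(gap(t) for t in T[-m:]).round(3),"dv",dv.round(3),"e",e.round(4),"j3",q[2].round(2),"el",fk2(q,p)[2].round(2))
E
python3 man.py
```

```text
(0.47, 0.25) (0.33, 0.15) 0.4 2.6 1 n 79 mar 0.144 gap all 0.079 push 0.079 dv 0.123 e 0.0009 j3 -0.4 el [ 0.19 -0.09  0.7 ]
(0.47, 0.25) (0.33, 0.15) 0.4 2.6 2 n 126 mar 0.144 gap all 0.089 push 0.089 dv 0.127 e 0.0008 j3 -0.18 el [ 0.19 -0.05  0.71]
(0.47, 0.25) (0.33, 0.15) 0.4 3.4 1 n 90 mar 0.144 gap all 0.083 push 0.083 dv 0.123 e 0.0008 j3 -0.32 el [ 0.19 -0.08  0.7 ]
(0.47, 0.25) (0.33, 0.15) 0.4 3.4 2 n 153 mar 0.144 gap all 0.095 push 0.095 dv 0.123 e 0.0008 j3 -0.03 el [ 0.19 -0.03  0.71]
(0.47, 0.25) (0.33, 0.15) 0.0 2.6 1 n 87 mar 0.144 gap all 0.083 push 0.083 dv 0.118 e 0.0008 j3 -0.32 el [ 0.19 -0.08  0.7 ]
(0.47, 0.25) (0.33, 0.15) 0.0 2.6 2 n 142 mar 0.144 gap all 0.094 push 0.094 dv 0.12 e 0.0008 j3 -0.06 el [ 0.19 -0.04  0.71]
(0.47, 0.25) (0.33, 0.15) 0.0 3.4 1 n 97 mar 0.144 gap all 0.086 push 0.086 dv 0.118 e 0.0008 j3 -0.25 el [ 0.19 -0.06  0.7 ]
(0.47, 0.25) (0.33, 0.15) 0.0 3.4 2 n 166 mar 0.144 gap all 0.099 push 0.099 dv 0.118 e 0.0007 j3 0.08 el [ 0.19 -0.02  0.71]
(0.47, 0.25) (0.34, 0.08) 0.4 2.6 1 n 80 mar 0.144 gap all 0.079 push 0.079 dv 0.123 e 0.00
[... 4232 characters left out ...]
7 push 0.077 dv 0.125 e 0.0009 j3 -0.43 el [ 0.19 -0.09  0.7 ]
(0.47, 0.105) (0.34, 0.08) 0.4 3.4 2 n 151 mar 0.112 gap all 0.089 push 0.089 dv 0.115 e 0.0008 j3 -0.19 el [ 0.19 -0.06  0.71]
(0.47, 0.105) (0.34, 0.08) 0.0 2.6 1 n 86 mar 0.121 gap all 0.077 push 0.077 dv 0.105 e 0.0009 j3 -0.43 el [ 0.19 -0.09  0.7 ]
(0.47, 0.105) (0.34, 0.08) 0.0 2.6 2 n 140 mar 0.121 gap all 0.087 push 0.087 dv 0.116 e 0.0008 j3 -0.22 el [ 0.19 -0.06  0.7 ]
(0.47, 0.105) (0.34, 0.08) 0.0 3.4 1 n 96 mar 0.121 gap all 0.081 push 0.081 dv 0.122 e 0.0008 j3 -0.35 el [ 0.19 -0.08  0.7 ]
(0.47, 0.105) (0.34, 0.08) 0.0 3.4 2 n 164 mar 0.121 gap all 0.093 push 0.093 dv 0.115 e 0.0008 j3 -0.08 el [ 0.19 -0.04  0.71]
```

>>> step_arm:
  delta_pos:
    - [-0.3,0.22,0]
    - [-0.5,0.36,0]
    - [-0.5,0.39,0]
    - [-0.5,0.39,0]
    - [0,0,0.9]
    - [0,0,0.9]
    - [0,0,0.9]
    - [0,0,0.9]
    - [0,0,0.9]
    - [0,0,0.9]
    - [0,0,0.9]
  turn: [0,0,0,0,0,0,0,0,0,0,0]

```text
time: 8.8
ee_pos: [0.4679, 0.1061, 0.2186]
eef_rot: [0.292, 0.956, -0.001, 0.0]
ft_force: [-0.8, -0.9, -0.7]
width: 0.0868
grip_force: 0.0
```

>>> step_arm:
  delta_pos:
    - [0,0.25,0]
    - [0,0.25,0]
    - [0,0.25,0]
    - [0,0.25,0]
    - [0,0.25,0]
    - [0,0.25,0]
    - [0,0.25,0]
    - [0,0.25,0]
    - [0,0.25,0]
    - [0,0.25,0]
    - [0,0.25,0]
    - [0,0.25,0]
  turn: [-0.92,-0.92,-0.92,-0.92,-0.92,-0.92,-0.92,-0.92,-0.92,-0.92,-0.92,-0.92]

```text
time: 10.0
ee_pos: [0.4679, 0.1813, 0.2178]
eef_rot: [0.82, 0.573, -0.0, 0.0]
ft_force: [-0.2, 0.1, -0.1]
width: 0.087
grip_force: 0.0
```

>>> step_arm:
  delta_pos:
    - [0,0.25,0]
    - [0,0.25,0]
    - [0,0.25,0]
    - [0,0.25,0]
    - [0,0.25,0]
    - [0,0.25,0]
    - [0,0.25,0]
    - [0,0.25,0]
    - [0,0.25,0]
    - [0,0.25,0]
    - [0,0.25,0]
    - [0,0.25,0]
  turn: [-0.9,-0.9,-0.9,-0.9,-0.9,-0.9,-0.9,-0.9,-0.9,-0.9,-0.9,-0.9]

```text
time: 11.2
ee_pos: [0.4678, 0.2562, 0.2179]
eef_rot: [0.999, -0.038, 0.0, 0.0]
ft_force: [-0.6, 0.5, 0.2]
width: 0.0874
grip_force: 0.0
```

>>> step_arm:
  delta_pos:
    - [-0.7,-0.5,0]
    - [-0.7,-0.5,0]
    - [-0.7,-0.5,0]
    - [-0.7,-0.5,0]
    - [-0.7,-0.5,0]
    - [-0.7,-0.5,0]
    - [-0.7,-0.5,0]
    - [-0.7,-0.5,0]
    - [0,0,0]
  turn: [0,0,0,0,0,0,0,0,0]

```text
time: 12.1
ee_pos: [0.327, 0.1543, 0.2175]
eef_rot: [0.999, -0.037, 0.0, 0.001]
ft_force: [0.0, 0.8, -0.0]
width: 0.0871
grip_force: 0.0
```

```bash
cat > st.py <<'E'
from bench import *
from sim import *
s=read_state(); q=s["joint_positions"]; print(s["time"],q.round(3),s["ee_pos"].round(4),"yaw",2*np.arctan2(s["eef_rot"][1],s["eef_rot"][0]),"el",fk2(q,p)[2].round(3),"gap",gap(q))
E
python3 st.py
```

```text
12.1 [ 0.424 -0.314 -0.806  2.047 -0.229  1.322 -1.945] [0.327  0.1543 0.2175] yaw -0.0741454290436619 el [-0.127  0.015  0.732] gap 0.2923688171827216
```

>>> step_arm:
  delta_pos:
    - [0,0,0]
    - [0,0,0]
    - [0,0,0]
    - [0,0,0]
    - [0,0,0]
    - [0,0,0]
    - [0,0,0]
    - [0,0,0]
    - [0,0,0]
    - [0,0,0]
    - [0,0,0]
    - [0,0,0]
  turn: [1,1,1,1,1,1,1,1,1,1,1,1]

```text
time: 13.3
ee_pos: [0.3288, 0.1561, 0.2177]
eef_rot: [0.774, 0.634, -0.0, 0.0]
ft_force: [0.0, 0.5, 0.6]
width: 0.087
grip_force: 0.0
```

>>> step_arm:
  delta_pos:
    - [0,0,0]
    - [0,0,0]
    - [0,0,0]
    - [0,0,0]
    - [0,0,0]
    - [0,0,0]
    - [0,0,0]
    - [0,0,0]
    - [0,0,0]
    - [0,0,0]
    - [0,0,0]
    - [0,0,0]
  turn: [1,1,1,1,1,1,1,1,1,1,1,1]

```text
time: 14.5
ee_pos: [0.3288, 0.156, 0.2177]
eef_rot: [0.164, 0.986, -0.0, 0.0]
ft_force: [-0.7, 0.5, -0.3]
width: 0.087
grip_force: 0.0
```

>>> step_arm:
  delta_pos:
    - [0,0,0]
    - [0,0,0]
    - [0,0,0]
    - [0,0,0]
  turn: [1,1,1,1]

```text
time: 14.9
ee_pos: [0.3288, 0.156, 0.2177]
eef_rot: [-0.075, 0.997, -0.0, 0.0]
ft_force: [-0.6, 0.6, 0.3]
width: 0.0873
grip_force: 0.0
```

```bash
python3 st.py
python3 - <<'E'
from search import *
from bench import read_state
s=read_state();q0=s["joint_positions"];y=2*np.arctan2(s["eef_rot"][1],s["eef_rot"][0])%(2*np.pi)
A=[*s["ee_pos"],y]; yf=2.19
E_=[[.505,.113,.22,yf],[.505,.113,.062,yf],[.605,.015,.062,yf]]
c2=[[.47,.25,.22,0],[.33,.15,.22,0],[.33,.15,.22,3.3]]
for w in([A]+E_,[A]+c2+E_):
    q,n,mar,g,dv,e,ends,T=evalp(q0,[np.array(v) for v in w]);print(n,mar,g,q.round(2),fk2(q,p)[2].round(3))
# carafe position now, side+top
from h import camera,cloud
Ws=[cloud(camera(n)).reshape(-1,3) for n in("top","side")]
for W in Ws:
    W=W[np.isfinite(W).all(1)]
    m=(W[:,2]>.03)&(W[:,2]<.06)&(np.hypot(W[:,0]-.55,W[:,1]-.045)<.075)&(W[:,0]<.57)
    X=W[m]; 
    if len(X)>20:
        f=least_squares(lambda v:np.hypot(X[:,0]-v[0],X[:,1]-v[1])-.0577,[.55,.045],loss="soft_l1",f_scale=.002);print("carafe",m.sum(),f.x,f.cost)
    m=(W[:,2]>.115)&(W[:,2]<.135)&(np.hypot(W[:,0]-.55,W[:,1]-.045)<.06); print("lid",m.sum(),W[m].mean(0),W[m].min(0),W[m].max(0))
E
```

```text
14.9 [-0.122 -0.246 -0.377  2.061 -0.092  1.311  1.257] [0.3288 0.156  0.2177] yaw 3.292505739918033 el [-0.094 -0.056  0.737] gap 0.2919011268649694
24 0.2862621427349766 0.08647934032634691 [ 0.09  0.43 -0.24  1.68  0.12  1.04  0.43] [ 0.189 -0.064  0.704]
91 0.24392554552673906 0.09898505193140567 [-0.17  0.42  0.08  1.7  -0.04  1.02  0.55] [ 0.187 -0.016  0.71 ]
carafe 215 [0.54867488 0.04899851] 0.00010838268419416399
lid 1741 [0.54684972 0.04910379 0.12118621] [0.50158644 0.00544217 0.11503508] [0.60459689 0.09523132 0.12715343]
lid 492 [0.55969596 0.0358135  0.12141922] [0.52603408 0.00761667 0.1151719 ] [0.59103352 0.0581991  0.12683731]
```

>>> step_arm:
  delta_pos:
    - [0.67,-0.16,0]
    - [0.67,-0.16,0]
    - [0.67,-0.16,0]
    - [0.67,-0.16,0]
    - [0.67,-0.16,0]
    - [0.67,-0.16,0]
    - [0.67,-0.16,0]
    - [0.67,-0.16,0]
    - [0.67,-0.16,0]
    - [0.67,-0.16,0]
    - [0,0,0]
  turn: [-0.875,-0.875,-0.875,-0.875,-0.875,-0.875,-0.875,-0.875,-0.875,-0.875,0]

```text
time: 16.1
ee_pos: [0.4977, 0.1151, 0.2174]
eef_rot: [0.44, 0.898, 0.0, -0.0]
ft_force: [-0.3, -0.2, 0.0]
width: 0.0868
grip_force: 0.0
```

>>> step_arm:
  delta_pos:
    - [0,0,-0.78]
    - [0,0,-0.78]
    - [0,0,-0.78]
    - [0,0,-0.78]
    - [0,0,-0.78]
    - [0,0,-0.78]
    - [0,0,-0.78]
    - [0,0,-0.78]
    - [0,0,0]
  turn: [0,0,0,0,0,0,0,0,0]

```text
time: 17.0
ee_pos: [0.4941, 0.1156, 0.0599]
eef_rot: [0.437, 0.9, -0.001, -0.002]
ft_force: [-0.8, -0.6, 0.4]
width: 0.0868
grip_force: 0.0
```

```bash
python3 st.py; python3 arm.py|head -6
```

```text
17.0 [-0.026  0.26  -0.327  1.93   0.099  0.972  0.268] [0.4941 0.1156 0.0599] yaw 2.2376388082164427 el [ 0.124 -0.042  0.731] gap 0.18917498043715625
0.2 3179 gap to shade cyl 0.155 at [0.479 0.06  0.23 ]
0.3 3869 gap to shade cyl 0.173 at [0.482 0.078 0.33 ]
0.4 15891 gap to shade cyl 0.144 at [0.417 0.033 0.498]
0.5 37329 gap to shade cyl 0.144 at [0.399 0.025 0.512]
0.6 53100 gap to shade cyl 0.168 at [ 0.302 -0.009  0.6  ]
0.7 11522 gap to shade cyl 0.268 at [0.187 0.015 0.7  ]
```

>>> step_arm:
  delta_pos:
    - [0.22,-0.27,0.03]
    - [0.22,-0.27,0.03]
    - [0.22,-0.27,0]
    - [0.22,-0.27,0]
    - [0.22,-0.27,0]
    - [0.27,-0.23,0]
    - [0.27,-0.23,0]
    - [0.27,-0.23,0]
    - [0.27,-0.23,0]
    - [0.27,-0.23,0]
    - [0.27,-0.23,0]
  turn: [0,0,0,0,0,0,0,0,0,0,0]

```text
time: 18.2
ee_pos: [0.565, 0.0467, 0.0636]
eef_rot: [0.437, 0.899, 0.0, -0.0]
ft_force: [-2.9, 2.4, 1.8]
width: 0.0867
grip_force: 1.8
```

```bash
python3 st.py; python3 arm.py|head -6
cat > car.py <<'E'
from h import *
from scipy.optimize import least_squares
import sys
g=np.array([float(sys.argv[1]),float(sys.argv[2])])
for n in("side","top"):
    W=cloud(camera(n)).reshape(-1,3); W=W[np.isfinite(W).all(1)]
    for lo,hi,r in((.015,.03,.0565),(.03,.055,.0577)):
        m=(W[:,2]>lo)&(W[:,2]<hi)&(np.hypot(W[:,0]-g[0],W[:,1]-g[1])<.07)&(W[:,0]<g[0]+.02)
        X=W[m]
        if len(X)<20: continue
        f=least_squares(lambda v:np.hypot(X[:,0]-v[0],X[:,1]-v[1])-r,g,loss="soft_l1",f_scale=.002);print(n,lo,m.sum(),f.x.round(4),"rms",np.sqrt(np.mean(f.fun**2)).round(4))
E
python3 car.py .59 .014
```

```text
18.2 [ 0.062  0.363 -0.267  1.781  0.111  1.012  0.419] [0.565  0.0467 0.0636] yaw 2.2370559979469724 el [ 0.163 -0.056  0.717] gap 0.11878665021697221
0.2 3165 gap to shade cyl 0.081 at [ 0.548 -0.011  0.227]
0.3 4422 gap to shade cyl 0.101 at [0.551 0.007 0.329]
0.4 16268 gap to shade cyl 0.077 at [ 0.513 -0.016  0.475]
0.5 44484 gap to shade cyl 0.076 at [ 0.473 -0.022  0.503]
0.6 57305 gap to shade cyl 0.112 at [ 0.345 -0.045  0.6  ]
0.7 6364 gap to shade cyl 0.276 at [0.189 0.03  0.701]
side 0.015 168 [0.5907 0.0161] rms 0.0012
side 0.03 524 [0.5902 0.0162] rms 0.0014
```

>>> step_arm:
  delta_pos:
    - [0.27,-0.25,-0.02]
    - [0.27,-0.25,-0.02]
    - [0.27,-0.25,0]
    - [0.27,-0.25,0]
    - [0.23,-0.21,0]
    - [0.17,-0.15,0]
    - [0.1,-0.09,0]
    - [0,0,0]
  turn: [0,0,0,0,0,0,0,0]

```text
time: 19.2
ee_pos: [0.6048, 0.01, 0.0627]
eef_rot: [0.437, 0.899, 0.0, 0.0]
ft_force: [-0.7, 1.1, 3.5]
width: 0.0867
grip_force: 2.2
```

```bash
python3 st.py; python3 arm.py|head -6; python3 car.py .63 -.02
```

```text
19.2 [ 0.102  0.435 -0.241  1.681  0.117  1.039  0.488] [0.6048 0.01   0.0627] yaw 2.2362488717934124 el [ 0.189 -0.065  0.704] gap 0.08285586015056529
0.2 3254 gap to shade cyl 0.053 at [ 0.585 -0.046  0.226]
0.3 4767 gap to shade cyl 0.072 at [ 0.59  -0.029  0.327]
0.4 17837 gap to shade cyl 0.045 at [ 0.543 -0.048  0.472]
0.5 48159 gap to shade cyl 0.043 at [ 0.487 -0.053  0.516]
0.6 58394 gap to shade cyl 0.084 at [ 0.367 -0.064  0.601]
0.7 3593 gap to shade cyl 0.268 at [0.188 0.016 0.7  ]
side 0.015 174 [ 0.629  -0.0193] rms 0.0011
side 0.03 530 [ 0.6286 -0.0192] rms 0.0014
top 0.03 84 [ 0.6303 -0.0209] rms 0.0011
```

Centred to within about 2 mm. Back straight off along the fork axis, then check.

>>> step_arm:
  delta_pos:
    - [-0.1,0.12,0]
    - [-0.25,0.31,0]
    - [-0.4,0.5,0]
    - [-0.5,0.62,0]
    - [-0.5,0.62,0]
    - [-0.5,0.62,0]
    - [-0.5,0.62,0]
    - [-0.2,0.3,0]
    - [0,0,0]
    - [0,0,0]
  turn: [0,0,0,0,0,0,0,0,0,0]

```text
time: 20.4
ee_pos: [0.5305, 0.1032, 0.0627]
eef_rot: [0.437, 0.899, -0.0, 0.0]
ft_force: [0.1, 0.4, -0.5]
width: 0.0869
grip_force: 0.0
```

```bash
python3 st.py; python3 car.py .63 -.02
python3 - <<'E'
from h import *
cs=[camera(n)["image"][...,::-1] for n in("side","top")]
cv2.imwrite("pics/g.png",cv2.resize(np.hstack(cs),(800,300),interpolation=cv2.INTER_AREA))
E
```

```text
20.4 [-0.015  0.316 -0.302  1.849  0.111  0.992  0.303] [0.5305 0.1032 0.0627] yaw 2.2369709762051406 el [ 0.147 -0.043  0.724] gap 0.16929886258720145
side 0.015 69 [ 0.6294 -0.0192] rms 0.0011
side 0.03 232 [ 0.629  -0.0192] rms 0.0014
top 0.03 120 [ 0.6307 -0.0209] rms 0.0011
```

View pics/g.png

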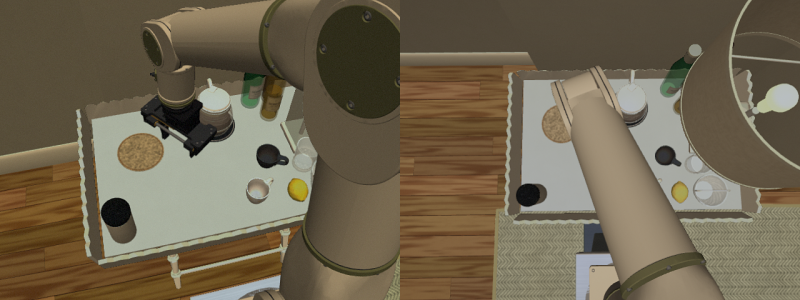

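The carafe stands upright on the black mat, at (217,115) in the side half and (632,105) in the top half. The gripper is clear of it, and the mugs and canister haven't moved.

```bash
python3 -c "
from bench import *
print(close_job())"
```

```text
the job is handed in; nothing more can be done
None
```

The carafe stands upright on the black mat, about 2 mm from its centre by camera; the mugs and canister look unmoved, the gripper is clear, and I handed the job in at about 20.5 s (no verdict was shown).

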